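# Shut the sample transport box and shoot its safety bolt

## Task

Close up the small aluminium sample box for transport without grasping anything: push its lid fully shut with a fingertip, then hold the spring catch bar down with one fingertip and keep it down while the other fingertip pushes the bolt's thumb piece all the way home over the lid. Then let go, so that the catch springs back up and locks the bolt. Do not force the mechanism, and leave the small things round the box where they are.

Things in the scene. Friction and masses are not known exactly. Their poses are not given: they have to be found in the camera images.
- sample_box: aluminium box held fast in a locating plate on the bench, 230 mm (its x) x 170 mm (y); origin at the centre of its underside, x away from the robot (to the hinge side), y left. The half at -x is a deck, top 50 mm high, with bolt and catch; the half at +x is a compartment of brown vials under the hinged lid. With the lid shut only thumb piece and catch bar stand higher than 75 mm
- lid (a joint): lid angle, rad: 0 = flat shut, grows as it opens upward. Hinge line along the box's y at box x = +112 mm, 54.5 mm high. Stiff friction hinge: the lid stays where it is left; 1 to 3 N on the front rail push it down. The bolt passes over the lid only if it is fully shut; shot earlier it keeps the lid from closing
- lid_rail: broad flat aluminium front rail of the lid, 42 mm (x) x 170 mm (y) x 4 mm; origin at its middle, 90 mm from the hinge line. Lid shut: at box x = +22 mm, upper side 56.5 mm above the bench, front edge at box x = +1 mm. Behind it the lid is a clear window in a frame
- bolt (a joint): travel of the bolt, m: 0 = drawn back, 0.028 = home at its stop, nose 19 mm over the lid. Slides along the box's +x, towards the lid; friction about 3 N. The catch blocks it at both ends of its travel: it can start only with the catch at least 5 mm down
- bolt_knob: the bolt's upright steel thumb piece, 12 mm (x) x 20 mm (y), at the robot-side end of the bolt, from 72 to 100 mm above the bench; origin at the middle of its foot, 72 mm up, at box x = -89 mm + bolt travel, y = -24 mm; axes as the box. The flat face to push is 6 mm from the origin on the -x side
- catch (a joint): how far the spring catch is pressed down, m: 0 = up, 0.007 = bottom. Spring about 5 N at the start, 8.5 N at the bottom. Its tooth leaves the bolt's notch at 5 mm; when let go with the bolt home (within about 3 mm of the stop) it springs up into a second notch
- catch_bar: dark steel press bar of the catch, 94 mm (x) x 20 mm (y) x 6 mm, flat, parallel to the bolt and 50 mm to its left (centre lines); moves straight down. Origin at the middle of its upper face, box x = -71 mm, y = +26 mm, 86 mm above the bench when up; axes as the box. A fingertip may press anywhere on it and slide along it
- septa_tin_b: round white tin with a lid, 49 mm wide, 20 mm high, loose, on the right of the box; origin at the centre of its underside; leave alone
- brass_union: brass tube union, 43 mm long, 13 mm thick, loose, lying on the left of the box; origin at the centre of its underside; leave alone
- loose_vial: brown sample vial with a white cap, 12 mm wide, 33 mm high, loose, standing on the right of the box near its robot-side corner; origin at the centre of its underside; leave alone

How it is judged (in metres and radians):
On the way, in this order (a step that is already met when the one before it is completed fails the run):
1. the lid is pushed fully shut while the bolt is still drawn back (value of joint lid below 0.015 rad and value of joint bolt below 0.004 m), for 0.2 s.
2. a finger holds the catch bar down while a finger has pushed the bolt past the middle of its travel (value of joint catch above 0.004 m and contact force between the fingers and catch_bar above 1 N and contact force between the fingers and bolt_knob above 0.3 N and value of joint bolt above 0.014 m and value of joint lid below 0.02 rad), for 0.02 s.
At the end, for the whole second after the job is handed in: lid shut (under 0.02 rad), bolt home (over 24 of 28 mm) and at rest, catch sprung back up (under 1.5 mm), so that the bolt is locked (value of joint lid below 0.02 rad and value of joint bolt above 0.024 m and value of joint catch below 0.0015 m and velocity of joint bolt below 0.005 m/s); the robot touches nothing.
It fails at once if the bolt is forced or pinched (over 40 N on its thumb piece) (contact force between the fingers and bolt_knob above 40 N).
It fails at once if the catch bar is forced or pinched (over 40 N) (contact force between the fingers and catch_bar above 40 N).
It fails at once if the lid is pressed with more than 45 N (contact force between the fingers and lid_rail above 45 N).
It fails at once if the lid is lifted further open (value of joint lid above 0.68 rad).
It fails at once if the tin, the brass union or the loose vial is moved or lifted by more than 20 mm, or the vial is knocked over (distance of any of septa_tin_b, brass_union, loose_vial from where it was at the start of the episode above 0.02 m or angle between loose_vial's own z axis and vertical above 0.5 rad).
It also fails if it takes over 42 s, if anything falls off the work surface, if the arm or the gripper's body presses on something with over 40 N, if the wrist force passes 120 N, or if a joint passes its speed limit or range.

## Robot

A 6-joint arm with a two-finger parallel gripper is mounted at the origin on a cart in front of the work surface, level with it; the furniture and walls round the work are solid. World frame = base frame: x ahead of the robot, y to its left, z up, the work surface at z = 0. Lengths are in m, angles in degrees, forces in N, time in s.
With the tool pointing down it reaches from about 0.25 to 0.725 m from the base axis. Payload 4 kg.
Tool frame: the origin (TCP) lies at the very end of the fingers, on their centre line; the grasp point (between the pads) lies 19 mm behind it (bot.grip_point_offset is the distance from the TCP to the grasp point, in m); y points along the fingers, x is the direction in which the jaws open and shut, and the axes are right-handed (so a half turn about y gives the same grasp; the last joint's range is limited). The gripper opens to 85 mm and grips with 20 to 120 N. Pads are 22 mm wide; open, the fingers measure 114 mm over their backs; the gripper's body (76 mm by 85 mm) begins 54 mm behind the grasp point. The pads swing forward as they close: fully open they stand 13 mm farther back than shut.
Start: joints at [68.01, 13.785, 0.286, 76.501, 0, 90], TCP at [0.187, 0.464, 0.231] pointing down, gripper open.
Joint ranges: [-155.79, 155.79], [-60.16, 107.12], [-62.33, 73.08], [-114, 123.19], [-81.49, 82.49], [-180, 180]. Speed limits (degrees/s): [159.86, 159.86, 180, 180, 180, 180].

## Interface

Orientations are given as [roll, pitch, yaw] about the fixed x, y, z axes, in that order (R = Rz(yaw) Ry(pitch) Rx(roll)).
In Python, from cell import bot gives the robot as it stands. The module is installed in compiled form; this text tells all that it offers.
- The arm moves only by the shell command python3 -m jog 'ROWS'. ROWS is JSON, one flat list of numbers, 5 for each row, row after row: the shift along the tool's x, y, z in mm, then the turn about the tool's y in rad, then the opening, from 0 (shut) to 1 (fully open). A call has 1 to 12 rows; each row shifts and turns the commanded pose from where the row before left it, along the tool's axes as they then stand; what a row does not reach is not made up. A row lasts 1/10 s, in which the tool goes at most 50 mm and 8.59 degrees, less where a joint would pass 70% of its speed; a pose out of reach is approached as far as the arm can. A call is refused whole if a number of a shift passes 50 or a number of a turn 0.15, either way. A call with a gripper value outside its range is refused whole. The fingers move at their own pace and stop on an object; the grip force is fixed at half the most. Time passes only in rows, so rows that do not move let the fingers close. It gives the time, the measured TCP pose, the force and the opening at its end, in the units of the state.
- bot.state(): the state, without advancing time (a new reading comes with each control period).
- bot.get_image(name): name is "side" or "top" or "wrist"; returns (picture, depth): 400x640x3 uint8, blue, green, red; 400x640 float32, m along the optical axis (not along the pixel's ray), 0 where there is no reading.
- bot.camera_model(name): a dict with "intrinsics" (3x3 intrinsics, pixels), "distortion" ([k1, k2, p1, p2, k3] as OpenCV has them; the pictures are not rectified), "R" (3x3) and "t" (3): a world point X has camera coordinates R X + t. Camera axes: x right, y down, z forward; pixel columns grow to the right and rows downward; lengths in m; the calibration is good to about 2 mm. A picture is of the moment at which its call begins: read the wrist's pose just before it. camera_model takes no time and is no camera call; for the wrist camera it gives the pose at the moment of the call.
- bot.finish_job(): hands the job in, once; it reports no verdict.
Trained networks look in the newest picture that a camera, given by its name, has taken for a name from the list of things; names that differ only in an ending like _2 or _b are one class to them, and where a whole thing is asked for, a point or a joint stands for the part that bears it (a point fixed in the world has none). Each returns a list of dicts, best first, with "conf" (0 to 1); they miss things now and then, are a little off and sometimes report something else, mostly with a low value. They report only what shows in the picture. A call takes as long as a camera call.
- bot.masks_of(target, camera): "pixels" (400x640 bool, what is visible of it) and "uv" ([column, row] in pixels, amid what is visible of it).
The state is a dict: "time_s": time; "joint_pos": joint angles; "dq": joint speeds; "joint_efforts": joint torques, N m; "eef_pos": TCP position; "tcp_rot": TCP orientation; "contact_force": force on the tool from outside, world axes, zero at the start; "torque": the same for the moment, N m; "gripper_width": finger opening in m.
Only numpy, scipy, OpenCV 4.12 (cv2) and the standard library are available. Lean on these libraries where they do the work, as an engineer would, in place of code of your own. Each camera call takes 0.05 s, during which the arm holds its last target. There are 200 camera calls.

## Working session

There is one attempt and no reset: what is moved stays moved. The work goes in short steps, Python scripts to look and compute and a shell command to move; the robot and the scene stay as the last step left them, time stands still between calls to the robot, and variables do not carry over. Pictures are saved under pics/ and viewed, about 8 in all and at most 12, crops included, and the job is handed in when it is done.

```bash
mkdir -p pics
cat > h.py <<'E'
import numpy as np, cv2
from cell import bot
def shot(n):
    im,d=bot.get_image(n); m=bot.camera_model(n); return im,d,m
def pts(px,d,m):
    # px: Nx2 (col,row) -> world
    K=np.array(m["intrinsics"]);D=np.array(m["distortion"],float);R=np.array(m["R"]);t=np.array(m["t"])
    px=np.asarray(px,float).reshape(-1,2)
    z=d[px[:,1].astype(int),px[:,0].astype(int)];px=px[z>0];z=z[z>0]
    u=cv2.undistortPoints(px.reshape(-1,1,2),K,D).reshape(-1,2)
    return (np.c_[u*z[:,None],z]-t)@R
def maskpts(name,cam,d,m):
    r=bot.masks_of(name,cam)
    if not r: return None,None
    v,u=np.nonzero(r[0]["pixels"]); return r[0],pts(np.c_[u,v],d,m)
E
python3 - <<'E'
from h import *
ims=[]
for c in ["top","side"]:
    im,d,m=shot(c); cv2.imwrite(f"pics/{c}0.png",im)
    for n in ["sample_box","lid_rail","bolt_knob","catch_bar","septa_tin_b","brass_union","loose_vial"]:
        r,P=maskpts(n,c,d,m)
        if r is None: print(c,n,None);continue
        print(c,n,round(r["conf"],2),np.round(r["uv"]),len(P),np.round(np.median(P,0),4),np.round(np.percentile(P,3,axis=0),3),np.round(np.percentile(P,97,axis=0),3))
        if n in("catch_bar","bolt_knob","lid_rail"):
            top=P[P[:,2]>np.percentile(P[:,2],40)] if n!="lid_rail" else P
            print("   rect",cv2.minAreaRect((top[:,:2]*1000).astype(np.float32)))
print(bot.state())
E
```

```text
top sample_box 0.58 [352. 192.] 10641 [ 0.5671 -0.1924  0.0558] [ 0.459 -0.278  0.002] [ 0.684 -0.108  0.103]
top lid_rail 0.65 [348. 164.] 1450 [ 0.6072 -0.1945  0.0975] [ 0.589 -0.274  0.087] [ 0.627 -0.116  0.106]
   rect ((608.5089111328125, -195.41671752929688), (39.66259765625, 169.28485107421875), 2.624555826187134)
top bolt_knob 0.68 [373. 228.] 89 [ 0.4862 -0.2224  0.0983] [ 0.481 -0.232  0.072] [ 0.493 -0.214  0.102]
   rect ((488.29302978515625, -223.40716552734375), (10.27318286895752, 17.410446166992188), 2.577305793762207)
top catch_bar 0.76 [347. 221.] 475 [ 0.5052 -0.1728  0.0861] [ 0.461 -0.182  0.083] [ 0.548 -0.163  0.089]
   rect ((504.0901184082031, -173.21383666992188), (93.06124877929688, 18.352266311645508), 2.700023889541626)
top septa_tin_b 0.55 [410. 173.] 427 [ 0.6    -0.3367  0.0203] [ 0.578 -0.358  0.001] [ 0.623 -0.316  0.023]
top brass_union 0.66 [283. 232.] 99 [ 0.5206 -0.0525  0.0119] [ 0.506 -0.059  0.005] [ 0.537 -0.044  0.015]
top loose_vial None
side sample_box 0.75 [314. 203.] 9393 [ 0.5856 -0.1503  0.0492] [ 0.466 -0.275  0.002] [ 0.684 -0.105 
[... 860 characters left out ...]
.043  0.013]
side loose_vial None
{'time_s': 0.8, 'joint_pos': array([ 6.80100172e+01,  1.37826141e+01,  2.86546993e-01,  7.65011131e+01,
       -4.29965219e-04,  8.99999485e+01]), 'dq': array([ 0.09568083,  0.03797407, -0.0228068 ,  0.05168682, -0.10649889,
       -0.01709522]), 'joint_efforts': array([ 6.84116955e-06, -3.72148526e+01,  2.52680272e+01,  8.71291741e-04,
       -4.42094847e-05, -9.38728135e-06]), 'eef_pos': array([0.1872251 , 0.46362567, 0.23133092]), 'tcp_rot': array([-9.00004300e+01, -2.81979402e-03,  6.80100687e+01]), 'contact_force': array([-0.31041504, -0.85641051,  0.39490648]), 'torque': array([0.0014489 , 0.02079343, 0.00504692]), 'gripper_width': 0.08551123592351087}
```

View image.

View pics/top0.png

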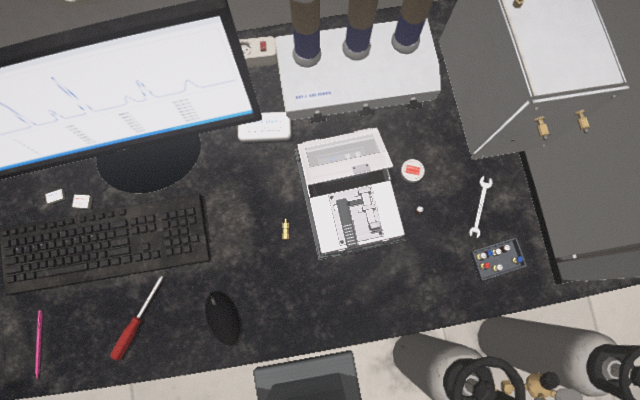

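```bash
python3 -m jog '[-25,0,-35,0,0.5, -25,0,-35,0,0.5, -25,0,-35,0,0.5, -25,0,-35,0,0.5, -25,0,-35,0,0.5, -25,0,-35,0,0.5, -25,0,-35,0,0, -25,0,-35,0,0, -25,0,-35,0,0]'
```

```text
time_s: 1.7
eef_pos: [0.3958, 0.1355, 0.2316]
tcp_rot: [-90.0, -0.0, 68.0]
contact_force: [-0.1, 0.3, -0.2]
gripper_width: 0.0004
```

```bash
python3 -m jog '[-24,0,-34,0,0, -24,0,-34,0,0, -24,0,-34,0,0, -24,0,-34,0,0, -24,0,-34,0,0, -24,0,-34,0,0, -24,0,-34,0,0, -24,0,-34,0,0, -24,0,-34,0,0, 0,0,0,0.15,0, 0,0,0,0.15,0, 0,0,0,0.15,0]' && python3 -m jog '[0,0,0,0.15,0, 0,0,0,0.15,0, 0,0,0,0.15,0, 0,0,0,0.15,0, 0,0,0,0.15,0, 0,0,0,0.15,0, 0,0,0,0.15,0, 0,0,0,0.15,0, 0,0,0,0.15,0, 0,0,0,0.15,0, 0,0,0,0.15,0, 0,0,0,0.15,0]' && python3 -m jog '[0,0,0,0.15,0, 0,0,0,0.15,0, 0,0,0,0.15,0, 0,0,0,0.012,0, 0,0,0,0,0]'
python3 -c "from cell import bot;print(bot.state()['joint_pos'])"
```

```text
time_s: 2.9
eef_pos: [0.598, -0.1785, 0.2306]
tcp_rot: [-89.9, 0.0, 41.8]
contact_force: [0.2, 0.2, 0.3]
gripper_width: -0.0001
time_s: 4.1
eef_pos: [0.5979, -0.1778, 0.2312]
tcp_rot: [-90.0, 0.0, -61.3]
contact_force: [0.8, 1.2, -0.8]
gripper_width: -0.0002
time_s: 4.6
eef_pos: [0.5979, -0.1778, 0.2312]
tcp_rot: [-90.0, 0.0, -87.2]
contact_force: [0.2, 0.6, -0.4]
gripper_width: 0.0
[-1.65614708e+01  2.83543926e+01  2.15108255e+01  8.31637289e+01
 -1.20206220e-03  1.60659504e+02]
```

```bash
python3 -m jog '[0,30,-3,0,0, 0,30,0,0,0, 0,30,0,0,0, 0,30,0,0,0, 0,6,0,0,0, 0,6,0,0,0, 0,6,0,0,0]' && python3 -m jog '[0,6,0,0,0, 0,6,0,0,0, 0,6,0,0,0, 0,6,0,0,0, 0,6,0,0,0, 0,0,0,0,0]'
```

```text
time_s: 5.3
eef_pos: [0.5961, -0.1783, 0.0947]
tcp_rot: [-89.8, -0.1, -87.3]
contact_force: [-0.8, 0.2, 1.2]
gripper_width: 0.0
time_s: 5.9
eef_pos: [0.5942, -0.1777, 0.062]
tcp_rot: [-90.1, 0.0, -87.4]
contact_force: [-0.5, -0.0, -0.2]
gripper_width: -0.0001
```

```bash
python3 -m jog '[0,2,0,0,0, 0,1,0,0,0, 0,1,0,0,0, 0,0,0,0,0]'
```

```text
time_s: 6.3
eef_pos: [0.595, -0.178, 0.0593]
tcp_rot: [-90.0, -0.0, -87.4]
contact_force: [0.5, 0.3, -0.3]
gripper_width: 0.0
```

```bash
python3 -m jog '[0,1,0,0,0, 0,1,0,0,0, 0,0,0,0,0]'; python3 -m jog '[0,1,0,0,0, 0,0,0,0,0]'
```

```text
time_s: 6.6
eef_pos: [0.595, -0.178, 0.0572]
tcp_rot: [-90.0, -0.0, -87.4]
contact_force: [-0.4, 0.4, 0.8]
gripper_width: -0.0
time_s: 6.8
eef_pos: [0.595, -0.178, 0.057]
tcp_rot: [-90.0, -0.0, -87.4]
contact_force: [-0.8, -0.2, 5.7]
gripper_width: 0.0003
```

```bash
python3 -m jog '[0,1,0,0,0, 0,0,0,0,0, 0,0,0,0,0, 0,0,0,0,0]'; python3 -m jog '[0,-10,0,0,0, 0,-40,-20,0,0.42, 0,-30,-50,0,0.42, 0,0,-40,0,0.42, 0,0,-20,0,0.42, 0,0,0,0,0.42]'
python3 - <<'E'
from h import *
im,d,m=shot("side"); 
r,P=maskpts("lid_rail","side",d,m); print(np.median(P,0)[2],np.percentile(P[:,2],[5,95]))
im2,d,m=shot("wrist"); cv2.imwrite("pics/w1.png",im2);cv2.imwrite("pics/s1.png",cv2.resize(im[100:300,200:440],None,fx=3,fy=3))
for n in ["bolt_knob","catch_bar"]:
    r,P=maskpts(n,"wrist",d,m)
    if r is None: print(n,None);continue
    top=P[P[:,2]>np.percentile(P[:,2],90)-.004]
    print(n,r["conf"],r["uv"],len(P),np.median(top,0),cv2.minAreaRect((top[:,:2]*1000).astype(np.float32)))
E
```

```text
time_s: 7.2
eef_pos: [0.5951, -0.178, 0.0569]
tcp_rot: [-89.9, -0.0, -87.4]
contact_force: [-3.8, 1.1, 9.5]
gripper_width: 0.0002
time_s: 7.8
eef_pos: [0.4696, -0.1836, 0.1316]
tcp_rot: [-90.1, 0.0, -87.5]
contact_force: [0.6, 0.3, 0.5]
gripper_width: 0.0359
0.055455676673898446 [0.0533391  0.05682268]
bolt_knob 0.94 [387.1, 202.4] 1254 [ 0.49063199 -0.22394575  0.10023094] ((490.0890197753906, -224.5298614501953), (11.54442310333252, 20.084978103637695), 3.2733867168426514)
catch_bar 0.8 [308.6, 165.1] 5177 [ 0.51103653 -0.17380834  0.08672241] ((505.6496887207031, -173.78684997558594), (93.25717163085938, 20.00185203552246), 2.597778558731079)
```

```bash
python3 -m jog '[16.8,0,-1.5,0,0.42, 0,20,0,0,0.42, 0,10,0,0,0.42, 0,8,0,0,0.42, 0,0,0,0,0.42]'
python3 - <<'E'
from h import *
im,d,m=shot("side"); im2,d,m=shot("wrist")
a=cv2.resize(im[110:260,260:460],(800,600)); b=cv2.resize(im2,(640,400))
cv2.imwrite("pics/s2.png",a);cv2.imwrite("pics/w2.png",b)
E
```

```text
time_s: 8.55
eef_pos: [0.4707, -0.1997, 0.0915]
tcp_rot: [-90.2, 0.1, -87.3]
contact_force: [0.4, 0.3, -0.8]
gripper_width: 0.0358
```

View pics/w2.png

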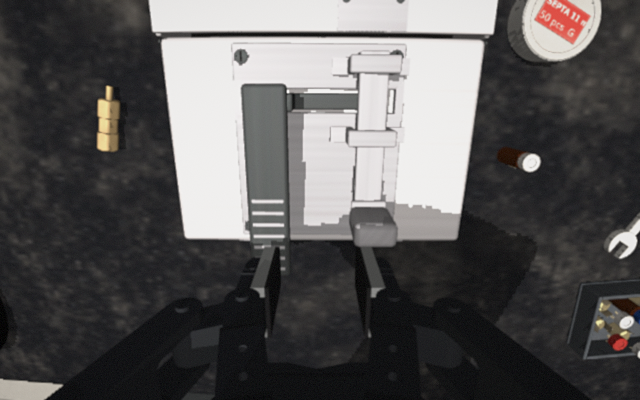

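View pics/s2.png

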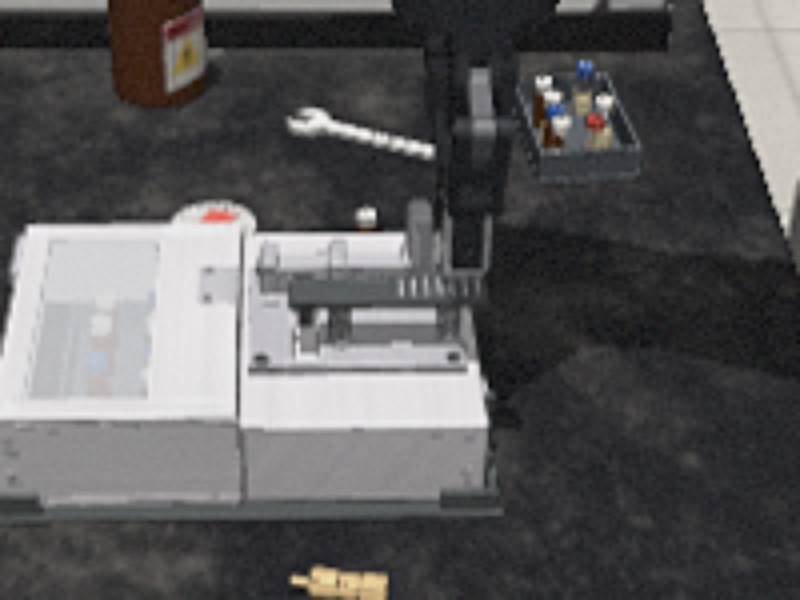

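```bash
python3 -m jog '[0,3,-1.5,0,0.42, 0,2,0,0,0.42, 0,0,0,0,0.42]'; python3 -m jog '[0,2,0,0,0.42, 0,0,0,0,0.42]';  python3 -m jog '[0,2,0,0,0.42, 0,0,0,0,0.42]'
```

```text
time_s: 8.95
eef_pos: [0.47, -0.2005, 0.0882]
tcp_rot: [-90.0, -0.0, -87.4]
contact_force: [0.0, 0.2, 1.0]
gripper_width: 0.0359
time_s: 9.15
eef_pos: [0.4699, -0.2005, 0.086]
tcp_rot: [-90.0, -0.0, -87.4]
contact_force: [0.1, -0.1, -0.9]
gripper_width: 0.0357
time_s: 9.35
eef_pos: [0.4702, -0.2006, 0.0844]
tcp_rot: [-90.0, -0.0, -87.4]
contact_force: [-1.0, -0.0, 5.0]
gripper_width: 0.0357
```

```bash
python3 -m jog '[0,2,0,0,0.42, 0,2,0,0,0.42, 0,0,0,0,0.42]'; python3 -m jog '[0,2,0,0,0.42, 0,0,0,0,0.42]'; python3 -m jog '[0,1,0,0,0.42, 0,0,0,0,0.42]'
```

```text
time_s: 9.65
eef_pos: [0.4701, -0.2006, 0.0807]
tcp_rot: [-90.0, -0.0, -87.4]
contact_force: [-2.4, 0.7, 6.3]
gripper_width: 0.0359
time_s: 9.85
eef_pos: [0.4701, -0.2006, 0.0788]
tcp_rot: [-90.0, -0.0, -87.4]
contact_force: [-2.7, -0.1, 7.3]
gripper_width: 0.036
time_s: 10.05
eef_pos: [0.4701, -0.2006, 0.078]
tcp_rot: [-89.9, -0.0, -87.4]
contact_force: [-2.7, 0.4, 8.3]
gripper_width: 0.0361
```

```bash
python3 -m jog '[0,0.7,0,0,0.42, 0,0,2,0,0.42, 0,0,2,0,0.42, 0,0,0,0,0.42]'; python3 -m jog '[0,0,2,0,0.42, 0,0,2,0,0.42, 0,0,0,0,0.42]'
```

```text
time_s: 10.45
eef_pos: [0.4703, -0.2005, 0.0777]
tcp_rot: [-90.4, -0.0, -87.4]
contact_force: [-12.7, 0.7, 18.3]
gripper_width: 0.036
time_s: 10.75
eef_pos: [0.4726, -0.2003, 0.0776]
tcp_rot: [-90.6, -0.0, -87.4]
contact_force: [-17.5, -0.5, 22.1]
gripper_width: 0.0358
```

Run:
```python
from h import *
im,d2,m2=shot("side"); cv2.imwrite("pics/s3.png",cv2.resize(im[140:220,320:420],(800,640))[:600])
im2,d,m=shot("wrist"); cv2.imwrite("pics/w3.png",im2)
c,s=np.cos(np.radians(2.6)),np.sin(np.radians(2.6))
for cam,D,M in(("wrist",d,m),("side",d2,m2)):
  for n in ["bolt_knob","catch_bar"]:
    r,P=maskpts(n,cam,D,M)
    if r is None: print(n,None);continue
    top=P[P[:,2]>np.percentile(P[:,2],90)-.004]
    q=(top[:,:2]*1000-[577.8,-196.5])@np.array([[c,-s],[s,c]])
    print(cam,n,r["conf"],r["uv"],len(P),np.percentile(q,[3,97],axis=0).round(1).tolist(),np.median(top[:,2]))
print(bot.state()["contact_force"],bot.state()["eef_pos"])
```

```text
wrist bolt_knob 0.9 [375.1, 238.5] 2419 [[-93.0, -32.7], [-82.4, -14.8]] 0.10031367838306098
wrist catch_bar 0.65 [263.4, 167.5] 7805 [[-101.6, 16.3], [-26.7, 34.9]] 0.07980755296900327
side bolt_knob 0.52 [312.4, 164.2] 76 [[-4.7, -164.9], [34.2, -142.7]] 0.018925137528443305
side catch_bar 0.93 [352.2, 186.9] 368 [[-115.4, 18.4], [-27.0, 37.9]] 0.07780636293488918
[-15.91211172   0.64518709  21.68653856] [ 0.47261455 -0.20028804  0.0776323 ]
```

View pics/w3.png

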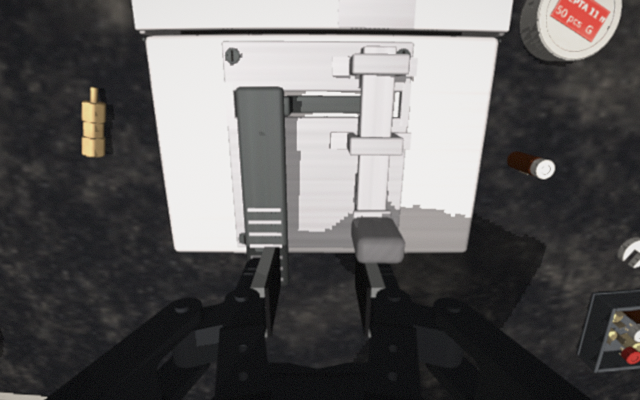

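View pics/s3.png

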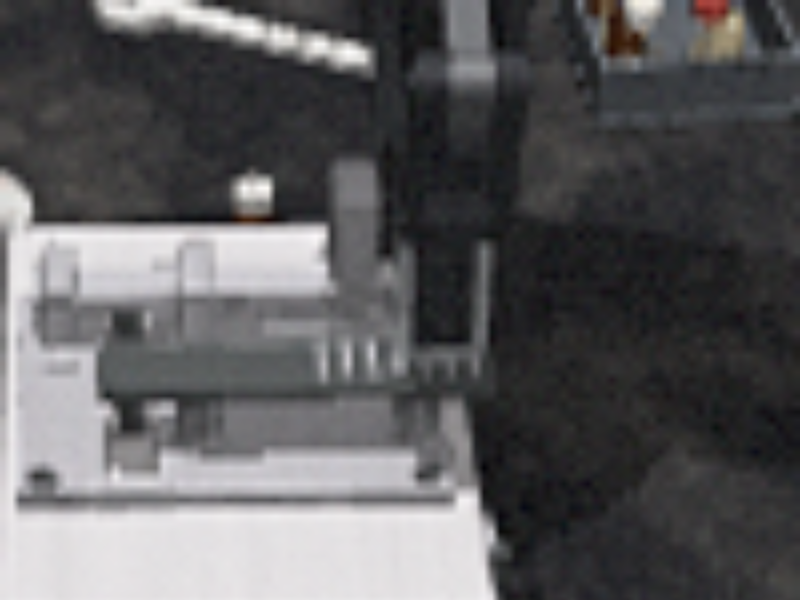

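```bash
python3 -m jog '[0,-0.8,0,0,0.42, 0,0,0,0,0.42]'; python3 -m jog '[0,0,2,0,0.42, 0,0,2,0,0.42, 0,0,0,0,0.42]'
```

```text
time_s: 11.25
eef_pos: [0.4734, -0.2002, 0.0778]
tcp_rot: [-90.5, -0.0, -87.4]
contact_force: [-12.2, -0.0, 15.6]
gripper_width: 0.0357
time_s: 11.55
eef_pos: [0.4775, -0.2001, 0.0778]
tcp_rot: [-90.5, -0.0, -87.4]
contact_force: [-13.5, -1.0, 14.4]
gripper_width: 0.0359
```

```bash
python3 -m jog '[0,0,2,0,0.42, 0,0,2,0,0.42, 0,0,2,0,0.42, 0,0,2,0,0.42, 0,0,2,0,0.42]'; python3 -m jog '[0,0,2,0,0.42, 0,0,2,0,0.42, 0,0,2,0,0.42, 0,0,0,0,0.42]'
```

```text
time_s: 12.05
eef_pos: [0.4869, -0.1997, 0.0778]
tcp_rot: [-90.5, -0.0, -87.4]
contact_force: [-16.5, -0.6, 15.5]
gripper_width: 0.0358
time_s: 12.45
eef_pos: [0.493, -0.1994, 0.0778]
tcp_rot: [-90.5, -0.0, -87.4]
contact_force: [-13.3, -1.7, 15.3]
gripper_width: 0.0355
```

```bash
python3 -m jog '[0,0,2,0,0.42, 0,0,2,0,0.42, 0,0,0,0,0.42]'; python3 -m jog '[0,0,2,0,0.42, 0,0,0,0,0.42]'; python3 -m jog '[0,0,2,0,0.42, 0,0,0,0,0.42]'
python3 - <<'E'
from h import *
im2,d,m=shot("wrist")
c,s=np.cos(np.radians(2.6)),np.sin(np.radians(2.6))
for n in ["bolt_knob","catch_bar"]:
    r,P=maskpts(n,"wrist",d,m)
    if r is None: print(n,None);continue
    top=P[P[:,2]>np.percentile(P[:,2],90)-.004]
    q=(top[:,:2]*1000-[577.8,-196.5])@np.array([[c,-s],[s,c]])
    print(n,r["conf"],np.percentile(q,[3,97],axis=0).round(1).tolist(),np.median(top[:,2]))
E
```

```text
time_s: 12.75
eef_pos: [0.497, -0.1993, 0.0778]
tcp_rot: [-90.5, -0.0, -87.4]
contact_force: [-13.7, -0.8, 15.4]
gripper_width: 0.036
time_s: 12.95
eef_pos: [0.4989, -0.1992, 0.0778]
tcp_rot: [-90.5, -0.0, -87.4]
contact_force: [-13.7, -0.5, 15.3]
gripper_width: 0.0361
time_s: 13.15
eef_pos: [0.4994, -0.1992, 0.0778]
tcp_rot: [-90.7, -0.0, -87.5]
contact_force: [-17.6, -1.4, 19.4]
gripper_width: 0.0356
bolt_knob 0.72 [[-66.4, -32.8], [-55.8, -14.8]] 0.1002911077158128
catch_bar 0.62 [[-111.4, 16.1], [-26.0, 34.8]] 0.07979765554169009
```

```bash
python3 -m jog '[0,-2,0,0,0.42, 0,-3,0,0,0.42, 0,-3,0,0,0.42, 0,-3,0,0,0.42, 0,0,-5,0,0.42, 0,-10,-6,0,0.42, 0,-40,0,0,0.42, 0,-40,0,0,0.42, 0,0,0,0,0.42, 0,0,0,0,0.42]'
python3 - <<'E'
from h import *
c,s=np.cos(np.radians(2.6)),np.sin(np.radians(2.6))
for cam in("wrist","side"):
  im2,d,m=shot(cam); cv2.imwrite(f"pics/{cam}4.png",im2)
  for n in ["bolt_knob","catch_bar","lid_rail","septa_tin_b","brass_union","loose_vial"]:
    r,P=maskpts(n,cam,d,m)
    if r is None: print(n,None);continue
    top=P[P[:,2]>np.percentile(P[:,2],90)-.004]
    q=(top[:,:2]*1000-[577.8,-196.5])@np.array([[c,-s],[s,c]])
    print(cam,n,r["conf"],np.percentile(q,[3,97],axis=0).round(1).tolist(),np.median(top[:,2]),np.median(P,0))
E
```

```text
time_s: 14.3
eef_pos: [0.4964, -0.1998, 0.1805]
tcp_rot: [-89.7, -0.1, -87.4]
contact_force: [-0.2, 0.1, -0.1]
gripper_width: 0.0358
wrist bolt_knob 0.55 [[-68.2, -31.7], [-57.8, -14.2]] 0.0987969178467778 [ 0.51876951 -0.22177238  0.09808891]
wrist catch_bar 0.57 [[-116.3, 17.1], [-28.8, 35.8]] 0.08530408348605108 [ 0.50748279 -0.17338562  0.08529307]
wrist lid_rail 0.62 [[0.4, -74.2], [39.0, 80.0]] 0.055446233429702854 [ 0.59905739 -0.18909066  0.05544595]
wrist septa_tin_b 0.91 [[-5.8, -163.3], [35.1, -120.9]] 0.018763638707092148 [ 0.59852202 -0.3357805   0.01865138]
wrist brass_union 0.9 [[-66.6, 139.8], [-34.8, 152.6]] 0.011450121651908668 [ 0.52179458 -0.05424645  0.01081274]
wrist loose_vial 0.8 [[-75.9, -136.5], [-66.6, -126.8]] 0.03126140757992914 [ 0.51314442 -0.32784655  0.02470821]
side bolt_knob 0.45 [[-65.6, -24.5], [-57.0, -11.9]] 0.09852460370596927 [ 0.51732748 -0.21383085  0.0866531 ]
side catch_bar 0.96 [[-114.3, 18.2], [-28.8, 37.7]] 0.0847077004265497 [ 0.50801012 -0.16896038  0.08460519]
side lid_rail 0.68 [[1.8, -72.2], [41.2, 71.5]] 0.055447575537112416 [ 0.59966471 -0.18613951  0.05542764]
side septa_tin_b 0.67 [[-6.9, -165.1], [34.3, -135.7]] 0.018736285721100233 [ 0.59678639 -0.34856515  0.01870219]
side brass_union 0.48 [[-63.0, 143.1], [-33.4, 155.5]] 0.01109129373445441 [ 0.52365551 -0.04833198  0.00990416]
loose_vial None
```

View pics/wrist4.png

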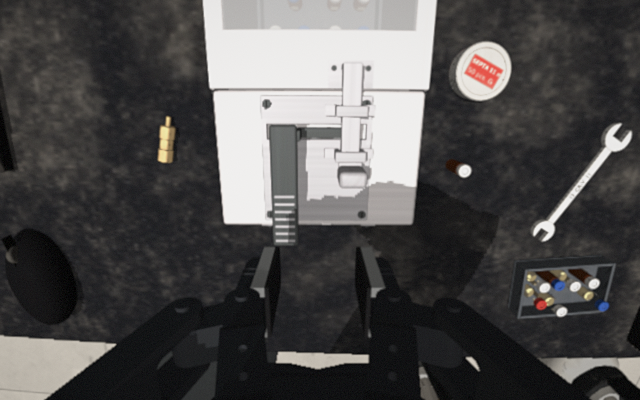

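```bash
python3 -c "from cell import bot;print(bot.finish_job())"
```

```text
the job is handed in; nothing more can be done
None
```

The box is closed, the bolt is home and locked, and the job is handed in. `finish_job` gives no verdict, so what follows rests on my own camera and force readings.

**What I did**
1. I pushed the lid shut with the closed fingertips, pressing with about 10 N at the end.
2. I opened the fingers to 36 mm and held the catch bar at the bottom with one fingertip. With the other I pushed the thumb piece to its stop.
3. I lifted off to let the catch spring up, and backed away about 100 mm before handing in, at about 14.4 s of the 42 s.

**Last checks**
- **Lid:** the rail measured 55.4 mm high by camera, about 1 mm under the nominal 56.5 mm. The fingertips touched it at 56.9 mm.
- **Bolt:** travel measured about 27.9 mm at the stop. After release the two cameras gave about 26 to 28 mm, and the picture shows the bolt's nose over the lid.
- **Catch:** after release the bar was at 84.7 to 85.3 mm, against 84.8 to 86.7 mm by camera before it was pressed. The bolt thumb piece also read 1 to 2 mm low in the same pictures, so I take the catch as fully up.
- **Loose items:** the tin and brass union are within a few mm of their first positions. The networks missed the vial in the first pictures, so its position could not be compared, but the last picture shows it beside the box, apparently upright and untouched.
- **Contact:** the force on the robot was about zero at the end.

When the push started, friction on the bar bottomed at 22 N down and 17.5 N sideways held the fingers back. I eased the downward command by 0.8 mm, and it then slid smoothly. The highest force readings were about 22 N down and 18 N sideways, below the 40 N limits.

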